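# Jog the cup under the stamp head

### The arm

A 6-joint arm with a two-finger parallel gripper is mounted at the origin on the work surface; the furniture and walls round the work are solid. World frame = base frame: x ahead of the robot, y to its left, z up, the work surface at z = 0. Lengths are in m, angles in degrees, forces in N, time in s.
With the tool pointing down it reaches from about 0.35 to 0.775 m from the base axis. Payload 5.5 kg.
Tool frame: the origin (TCP) lies on the front face of the gripper's body, between the roots of the fingers; the fingertips stand 73 mm ahead of it and the grasp point (between the pads) lies 54 mm ahead of it; z points along the fingers, y is the line along which they close (so a half turn about z gives the same grasp; the last joint's range is limited). The gripper opens to 85 mm and grips with 20 to 120 N. Pads are 22 mm wide; open, the fingers measure 114 mm over their backs; the gripper's body (76 mm by 85 mm) begins 54 mm behind the grasp point. The pads swing forward as they close: fully open they stand 13 mm farther back than shut.
Start: joints at [-73.258, 17.945, 2.641, 74.691, 0, 82.002], TCP at [0.241, -0.522, 0.304] pointing down, gripper open.
Joint ranges: [-158.12, 158.12], [-49.38, 96.58], [-58.88, 72.47], [-126.05, 133.96], [-84.25, 85.87], [-180, 180]. Speed limits (degrees/s): [147.25, 147.25, 180, 180, 180, 180].

### API

Orientations are given as [roll, pitch, yaw] about the fixed x, y, z axes, in that order (R = Rz(yaw) Ry(pitch) Rx(roll)).
In Python, from workcell import r gives the robot as it stands.
- The arm moves only by the tool carry_out, never from a script. Its argument "targets" is a list of rows, each an object with "translation": the shift along the tool's x, y, z in m, a list of three; "delta_rot": the turn, a rotation vector about the tool's x, y, z in degrees, a list of three; "jaw": the finger opening in m, from 0 to 0.0854. A call has 1 to 8 rows; each row shifts and turns the commanded pose from where the row before left it, along the tool's axes as they then stand; what a row does not reach is not made up. A row lasts 1/8 s, in which the tool goes at most 62.5 mm and 10.7 degrees, less where a joint would pass 70% of its speed; a pose out of reach is approached as far as the arm can. A call with a gripper value outside its range is refused whole. The fingers move at their own pace and stop on an object; "squeeze" is the grip in N (left out, the last holds). Time passes only in rows, so rows that do not move let the fingers close. It gives the time, the measured TCP pose, the force, the opening and the grip force at its end, in the units of the state.
- r.sense(): the state, without advancing time (a new reading comes with each control period).
- r.snapshot(name): name is "side" or "top" or "wrist"; returns a dict with "frame" (384x512x3 uint8, blue, green, red), "vfov" (degrees; the focal length in pixels is half the picture's height over the tangent of half this angle, whatever the lens; pixels are square), "cx", "cy" (the principal point, pixels), "rvec" (rotation vector, rad) and "tvec" (3), from world to camera coordinates, as OpenCV has them; the wrist camera has in their place "T_tool_cam" (4x4, takes a point from camera to tool coordinates, whose origin is the TCP and whose axes are the flange's). Camera axes: x right, y down, z forward; pixel columns grow to the right and rows downward; lengths in m; the calibration is good to about 2 mm. A picture is of the moment at which its call begins: read the wrist's pose just before it. There is no depth.
- r.job_done(): hands the job in; it is judged then, once.
The state is a dict: "time": time; "joint_pos": joint angles; "joint_vel": joint speeds; "joint_torque": joint torques, N m; "ee_pos": TCP position; "eef_rot": TCP orientation; "force": force on the tool from outside, world axes, zero at the start; "ft_torque": the same for the moment, N m; "grip_width": finger opening in m; "finger_force": force on a finger pad.
Only numpy, scipy, OpenCV 4.12 (cv2) and the standard library are available. Lean on these libraries where they do the work, as an engineer would, in place of code of your own. Each camera call takes 0.05 s, during which the arm holds its last target. There are 200 camera calls.

### The job

The cup on the indexer's carriage has to go under the date-stamp head. Press the large round jog button on the tilted box and keep it held down while the carriage creeps along, and let go of it when the cup stands centred under the stamp; the carriage stops when the button comes up and cannot be brought back. Leave the steel beaker and the sticker roll that stand in front of it where they are.

Things in the scene. Friction and masses are not known exactly. Their poses are not given: they have to be found in the camera images.
- jog_top (a point): centre of the flat top face of the black jog button, 40 mm across, on the sloping face of a grey box. Its z axis points straight out of the button face (32 degrees off vertical, leaning to the end of the indexer away from the cup, the robot's right); its x axis is level. The cap stands 15 mm proud of its steel bezel and goes in 7 mm along -z, against a spring of 2 N at first and 5.5 N fully in
- canopy_edge (a point): middle of the lower front edge of a grey sheet-metal canopy, 92 mm wide and 6 mm thick, fixed over the jog button: 92 mm higher than the button face's centre and 15 mm nearer the cup, so a tool straight from above does not fit; the way in along the button's own axis is open
- jog_button (a joint): how far the jog button is pressed in, m: 0 out, 0.007 fully in. Springs back when let go. The carriage runs when this is over about 0.004
- cup_top (a point): centre of the lid of the sealed paste cup (104 mm across, 46 mm high) clamped on the carriage, 81 mm above the table; its y axis is the direction in which the carriage runs, along the bed. It stands about 50 to 125 mm short of the stamp head at the start
- stamp_foot (a point): centre of the underside of the date stamp (26 x 45 x 74 mm, black foot, red top) that is held by a bracket on the gantry bar over the bed, 100 mm above the table, 19 mm higher than the cup's lid; its place along the bar varies and is fixed during the job
- carriage (a joint): travel of the carriage along its bed, m, from 0 (next to the jog box) to 0.150 (far end stop). While the button is held in it runs away from the jog box at about 20 to 23 mm/s; when the button comes up a pawl catches it within the next 6 mm. It never runs back and cannot be pushed while the button is out
- beaker: bystander: small steel beaker, 70 mm across, 69 mm high, origin under its centre
- sticker_roll: bystander: roll of stickers lying flat, 81 mm across, 30 mm high, origin under its centre

How it is judged (in metres and radians):
On the way:
1. the jog button is held down without a break for at least 1.5 s (value of joint jog_button above 0.004 m), for 1.5 s.
At the end, for the whole second after the job is handed in: the middle of the cup's lid stands within 15 mm, seen from above, of the middle of the stamp's underside; the carriage has stopped and the jog button is fully out again (less than 1.5 mm in) (horizontal distance between cup_top and stamp_foot below 0.015 m and value of joint jog_button below 0.0015 m and velocity of joint carriage below 0.002 m/s); the robot touches nothing.
It fails at once if a bystander (beaker or sticker roll) was moved by more than 30 mm (distance of any of beaker, sticker_roll from where it was at the start of the episode above 0.03 m).
It also fails if it takes over 35 s, if anything falls off the work surface, if the arm or the gripper's body presses on something with over 40 N, if the wrist force passes 120 N, or if a joint passes its speed limit or range.

## Working session

There is one attempt and no reset: what is moved stays moved. The work goes in short steps, Python scripts to look and compute and a tool call to move; the robot and the scene stay as the last step left them, time stands still between calls to the robot, and variables do not carry over. Pictures are saved under pics/ and viewed, at most 10 in all, crops included, and the job is handed in when it is done.

Besides the shell and the picture viewer there is one more tool, called in YAML: its name, and indented under it one key for each argument. carry_out: Moves the arm, as the interface text tells. Its arguments: {"type":"object","properties":{"targets":{"type":"array","items":{"type":"object","properties":{"translation":{"type":"array","items":{"type":"number"}},"delta_rot":{"type":"array","items":{"type":"number"}},"jaw":{"type":"number"}}}},"squeeze":{"type":"number"}},"required":["targets"]}

```bash
mkdir -p pics; cat > h.py <<'E'
import numpy as np, cv2, pickle
from workcell import r
def snap(n,f):
    s=r.snapshot(n); cv2.imwrite(f'pics/{f}.png',s['frame']); pickle.dump(s,open(f'pics/{f}.pkl','wb')); return s
def K(s):
    f=s['frame'].shape[0]/2/np.tan(np.radians(s['vfov']/2)); return np.array([[f,0,s['cx']],[0,f,s['cy']],[0,0,1.]])
def ray(s,uv):
    R=cv2.Rodrigues(np.array(s['rvec'],float))[0]; t=np.array(s['tvec'],float).ravel()
    d=R.T@np.linalg.inv(K(s))@np.array([*uv,1.]); return -R.T@t, d/np.linalg.norm(d)
def atz(s,uv,z):
    o,d=ray(s,uv); return o+d*(z-o[2])/d[2]
def tri(s1,u1,s2,u2):
    o1,d1=ray(s1,u1);o2,d2=ray(s2,u2)
    a=np.linalg.lstsq(np.c_[d1,-d2],o2-o1,rcond=None)[0]; p,q=o1+a[0]*d1,o2+a[1]*d2
    return (p+q)/2,np.linalg.norm(p-q)
def proj(s,P):
    return cv2.projectPoints(np.array(P,float).reshape(-1,3),np.array(s['rvec'],float),np.array(s['tvec'],float),K(s),None)[0].reshape(-1,2)
E
python3 - <<'E'
from h import *
print(r.sense())
for n in('side','top'):
    s=snap(n,n+'0'); print(n,{k:v for k,v in s.items() if k!='frame'}, ray(s,(256,192)))
a=cv2.imread('pics/side0.png');b=cv2.imread('pics/top0.png')
E
```

```text
{'time': 0.0, 'joint_pos': array([-7.32588345e+01,  1.79916738e+01,  2.57781763e+00,  7.46890294e+01,
        6.81900857e-04,  8.19994995e+01]), 'joint_vel': array([-0.05764388,  0.02764341,  0.03773545, -0.00346746,  0.01212933,
       -0.042923  ]), 'joint_torque': array([-1.82341100e-03, -4.80623889e+01,  2.98535299e+01,  1.93613057e-02,
       -2.15669806e-04,  9.65676776e-06]), 'ee_pos': array([ 0.24052347, -0.52187843,  0.3030061 ]), 'eef_rot': array([-1.79898211e+02, -1.49950532e-02,  2.47416521e+01]), 'force': array([0.20534445, 0.38630657, 0.84483848]), 'ft_torque': array([-0.01748058, -0.0442039 , -0.0252286 ]), 'finger_force': 0.0, 'grip_width': 0.08552348587432404}
side {'vfov': 44.52820683250008, 'cx': 253.16177597597778, 'cy': 190.62795077868918, 'rvec': array([ 0.56367903, -2.40283719,  1.53888524]), 'tvec': array([0.50317749, 0.13837377, 0.86204198])} (array([0.14020738, 0.87357052, 0.48235639]), array([ 0.3870973 , -0.81916819, -0.42322472]))
top {'vfov': 44.72102484952249, 'cx': 260.26175161607694, 'cy': 195.9626134457874, 'rvec': array([ 2.1713782 , -2.11906726,  0.12089131]), 'tvec': array([0.20053942, 0.50907921, 0.91616892])} (array([0.38035025, 0.19420761, 0.97793675]), array([ 0.13820808,  0.02896359, -0.98997961]))
```

View pics/side0.png

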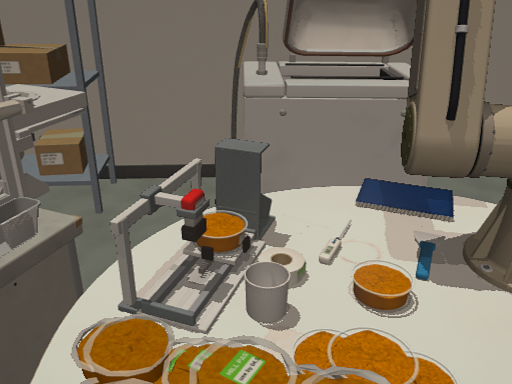

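View pics/top0.png

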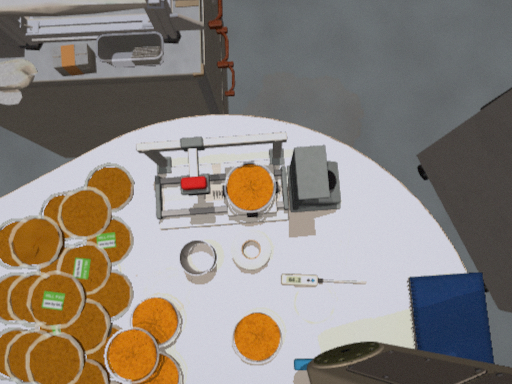

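The side view shows the gantry, the stamp (foot about (193,230)), the cup (220,230) and the canopy, which hides the button. In the top view the cup lid is at (250,189), the red stamp top at (194,184) and the box at (315,180), with the button partly visible at (333,180). The beaker is at (198,258) and the roll at (251,250).

```bash
python3 - <<'E'
from h import *
s=pickle.load(open('pics/top0.pkl','rb'))
for n,uv,z in [('cup',(250,189),.081),('stamptop',(194,184),.174),('btn',(333,180),.11),('beaker',(198,258),.069),('roll',(251,250),.03),('bedfrontL',(160,224),0),('bedfrontR',(285,219),0)]:
    print(n,atz(s,uv,z).round(4))
w=snap('wrist','w0'); print(w['T_tool_cam'],w['vfov'],w['cx'],w['cy'])
c=cv2.resize(s['frame'][125:225,145:350],None,fx=3.6,fy=3.6,interpolation=cv2.INTER_CUBIC)
cv2.imwrite('pics/c0.png',c); 
E
```

```text
cup [0.5112 0.2323 0.081 ]
stamptop [0.5042 0.3265 0.174 ]
btn [0.5276 0.0755 0.11  ]
beaker [0.3757 0.3296 0.069 ]
roll [0.3943 0.2289 0.03  ]
bedfrontL [0.4442 0.423  0.    ]
bedfrontR [0.4611 0.1604 0.    ]
[[-9.92255936e-04 -9.51340246e-01 -3.08140798e-01  7.99087559e-02]
 [ 9.99999506e-01 -9.64475621e-04 -2.42457248e-04 -9.80159320e-04]
 [-6.65349488e-05 -3.08140886e-01  9.51340733e-01 -6.95409995e-02]
 [ 0.00000000e+00  0.00000000e+00  0.00000000e+00  1.00000000e+00]] 68.79387838236958 259.7433831798627 187.36487547279359
```

View pics/c0.png

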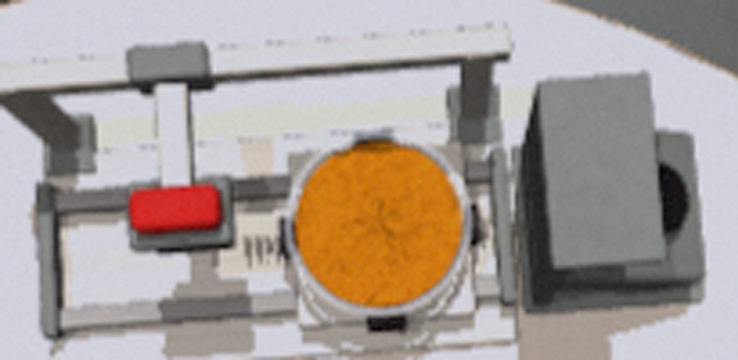

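View pics/w0.png

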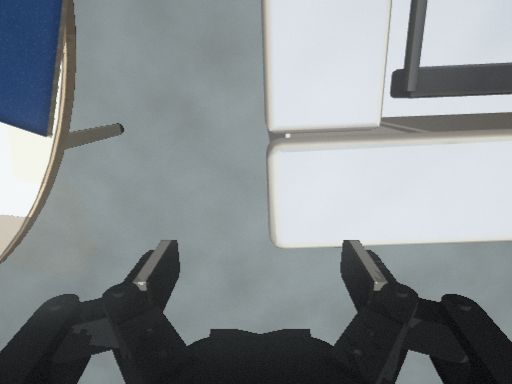

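The wrist view shows only the empty floor and machines beyond the table. The crop shows the bed running about 4° off y, and the button's right rim at crop (688,198), with the rest under the canopy. Next I'll move to a standoff on the button's axis and look with the wrist camera.

```bash
cat >> h.py <<'E'
from scipy.spatial.transform import Rotation as Ro
def axes(yaw=4.0):
    a=np.radians(yaw); u=np.array([-np.sin(a),np.cos(a),0]); v=np.array([np.cos(a),np.sin(a),0])
    n=-np.sin(np.radians(32))*u+np.cos(np.radians(32))*np.array([0,0,1]); return u,v,n
def Rf(yaw=4.0):
    u,v,n=axes(yaw); return np.c_[-v,np.cross(n,v),-n]
def rows(p,Rt,N):
    s=r.sense(); R=Ro.from_euler('xyz',s['eef_rot'],degrees=True); q=R.inv()*Ro.from_matrix(Rt); rv=q.as_rotvec(degrees=True)
    print('rv',rv,np.linalg.norm(rv)); d=(np.array(p)-s['ee_pos'])/N
    for i in range(N):
        Ri=R*Ro.from_rotvec(rv*i/N,degrees=True); print(i,Ri.inv().apply(d).round(4).tolist(),(rv/N).round(2).tolist(),'zax',Ri.apply([0,0,1]).round(2))
E
python3 - <<'E'
from h import *
u,v,n=axes(); b=np.array([.525,.09,.1]); p=b+.27*n; print(p,n); rows(p,Rf(),16)
E
```

```text
[ 0.53498063 -0.05272967  0.32897299] [ 0.0369653  -0.52862841  0.8480481 ]
rv [  -8.06772907   43.95878797 -153.70815998] 160.0739258457996
0 [0.029, -0.0189, -0.0016] [-0.5, 2.75, -9.61] zax [-0.  0. -1.]
1 [0.0318, -0.0138, -0.0003] [-0.5, 2.75, -9.61] zax [ 0.05  0.02 -1.  ]
2 [0.0336, -0.0083, 0.0012] [-0.5, 2.75, -9.61] zax [ 0.09  0.04 -1.  ]
3 [0.0344, -0.0026, 0.0028] [-0.5, 2.75, -9.61] zax [ 0.13  0.07 -0.99]
4 [0.0342, 0.0031, 0.0045] [-0.5, 2.75, -9.61] zax [ 0.16  0.11 -0.98]
5 [0.033, 0.0087, 0.0061] [-0.5, 2.75, -9.61] zax [ 0.18  0.15 -0.97]
6 [0.0307, 0.014, 0.0078] [-0.5, 2.75, -9.61] zax [ 0.2   0.19 -0.96]
7 [0.0276, 0.0188, 0.0093] [-0.5, 2.75, -9.61] zax [ 0.21  0.24 -0.95]
8 [0.0236, 0.023, 0.0107] [-0.5, 2.75, -9.61] zax [ 0.21  0.28 -0.94]
9 [0.0189, 0.0265, 0.012] [-0.5, 2.75, -9.61] zax [ 0.2   0.33 -0.92]
10 [0.0136, 0.0291, 0.013] [-0.5, 2.75, -9.61] zax [ 0.19  0.37 -0.91]
11 [0.0079, 0.0308, 0.0138] [-0.5, 2.75, -9.61] zax [ 0.16  0.41 -0.89]
12 [0.002, 0.0315, 0.0143] [-0.5, 2.75, -9.61] zax [ 0.13  0.45 -0.88]
13 [-0.004, 0.0312, 0.0145] [-0.5, 2.75, -9.61] zax [ 0.1   0.48 -0.87]
14 [-0.0098, 0.0299, 0.0144] [-0.5, 2.75, -9.61] zax [ 0.06  0.5  -0.86]
15 [-0.0153, 0.0277, 0.0141] [-0.5, 2.75, -9.61] zax [ 0.01  0.52 -0.85]
```

carry_out:
  targets:
    - {"translation": [0.029, -0.019, -0.002], "delta_rot": [-0.5, 2.75, -9.6], "jaw": 0}
    - {"translation": [0.032, -0.014, 0], "delta_rot": [-0.5, 2.75, -9.6], "jaw": 0}
    - {"translation": [0.034, -0.008, 0.001], "delta_rot": [-0.5, 2.75, -9.6], "jaw": 0}
    - {"translation": [0.034, -0.003, 0.003], "delta_rot": [-0.5, 2.75, -9.6], "jaw": 0}
    - {"translation": [0.034, 0.003, 0.004], "delta_rot": [-0.5, 2.75, -9.6], "jaw": 0}
    - {"translation": [0.033, 0.009, 0.006], "delta_rot": [-0.5, 2.75, -9.6], "jaw": 0}
    - {"translation": [0.031, 0.014, 0.008], "delta_rot": [-0.5, 2.75, -9.6], "jaw": 0}
    - {"translation": [0.028, 0.019, 0.009], "delta_rot": [-0.5, 2.75, -9.6], "jaw": 0}

```text
time: 1.15
ee_pos: [0.3884, -0.286, 0.3174]
eef_rot: [164.0, -13.4, 104.6]
force: [1.0, 0.2, 0.7]
grip_width: -0.0001
finger_force: 0.0
```

carry_out:
  targets:
    - {"translation": [0.024, 0.023, 0.011], "delta_rot": [-0.5, 2.75, -9.6], "jaw": 0}
    - {"translation": [0.019, 0.026, 0.012], "delta_rot": [-0.5, 2.75, -9.6], "jaw": 0}
    - {"translation": [0.014, 0.029, 0.013], "delta_rot": [-0.5, 2.75, -9.6], "jaw": 0}
    - {"translation": [0.008, 0.031, 0.014], "delta_rot": [-0.5, 2.75, -9.6], "jaw": 0}
    - {"translation": [0.002, 0.031, 0.014], "delta_rot": [-0.5, 2.75, -9.6], "jaw": 0}
    - {"translation": [-0.004, 0.031, 0.014], "delta_rot": [-0.5, 2.75, -9.6], "jaw": 0}
    - {"translation": [-0.01, 0.03, 0.014], "delta_rot": [-0.5, 2.75, -9.6], "jaw": 0}
    - {"translation": [-0.015, 0.028, 0.014], "delta_rot": [-0.5, 2.75, -9.6], "jaw": 0}

```text
time: 2.15
ee_pos: [0.5345, -0.0516, 0.3304]
eef_rot: [148.0, 0.0, -175.8]
force: [-0.4, -0.4, 0.1]
grip_width: -0.0001
finger_force: 0.0
```

```bash
python3 - <<'E'
from h import *
s=r.sense(); pickle.dump(s,open('pics/w1s.pkl','wb')); snap('wrist','w1'); print(s['time'],s['ee_pos'],s['eef_rot'],s['joint_pos'],s['grip_width']); s=r.sense(); print(s['ee_pos'],s['eef_rot'],s['force'])
rows([.535,-.0527,.329],Rf(),1)
E
```

```text
2.15 [ 0.53453952 -0.05160056  0.33037172] [ 1.48023017e+02  4.10844273e-03 -1.75774919e+02] [-25.61445717  22.25820681   6.81553069  91.81096095  27.34830097
 -34.06854545] -7.465623575283284e-05
[ 0.5360592  -0.04859402  0.33028208] [ 1.47882922e+02  1.63480517e-01 -1.75318653e+02] [0.28993585 1.22489913 0.03384203]
rv [ 0.11804839 -0.22309971  0.66421758] 0.7105588627193334
0 [0.0014, -0.0041, -0.001] [0.12, -0.22, 0.66] zax [-0.04  0.53 -0.85]
```

View pics/w1.png

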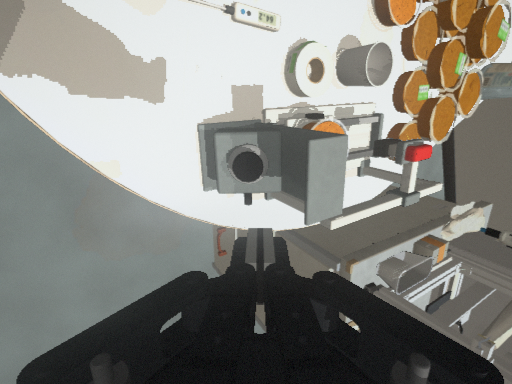

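The wrist view shows the button as a black disc near (248,165) and the canopy to its right at about (315,170). I'll segment the button and work out its position, using the known diameter for depth.

```bash
cat >> h.py <<'E'
def wray(w,s,uv):
    T=np.array(w['T_tool_cam']); R=Ro.from_euler('xyz',s['eef_rot'],degrees=True).as_matrix()
    d=R@T[:3,:3]@np.linalg.inv(K(w))@np.array([*uv,1.]); return s['ee_pos']+R@T[:3,3], d/np.linalg.norm(d)
def wproj(w,s,P):
    T=np.array(w['T_tool_cam']); R=Ro.from_euler('xyz',s['eef_rot'],degrees=True).as_matrix()
    c=T[:3,:3].T@((R.T@(np.array(P)-s['ee_pos']))-T[:3,3]); q=K(w)@c; return q[:2]/q[2]
E
python3 - <<'E'
from h import *
w=pickle.load(open('pics/w1.pkl','rb')); s=pickle.load(open('pics/w1s.pkl','rb'))
f=w['frame']; g=cv2.cvtColor(f,cv2.COLOR_BGR2GRAY)
for th in(30,40,55,70):
    m=(g<th).astype(np.uint8); m[:130]=0;m[200:]=0;m[:,:215]=0;m[:,280:]=0
    n,l,st,c=cv2.connectedComponentsWithStats(m); 
    for i in range(1,n):
        if st[i,4]>150: print(th,st[i],c[i])
# predicted outline per button depth, wrist ray
for uv in[(248,165)]:
    o,d=wray(w,s,uv); u,v,n=axes()
    for t in(.34,.36,.38,.40): 
        P=o+d*t; a,b=wproj(w,s,P+.02*v),wproj(w,s,P-.02*v); print(t,P.round(4),np.linalg.norm(a-b), 'edge px top cam',proj(pickle.load(open('pics/top0.pkl','rb')),[P-.02*(.848*u+.529*np.array([0,0,1])),P+.015*u+[0,0,.095]]).round(1).tolist())
cv2.imwrite('pics/c1.png',cv2.resize(f[120:220,195:350],None,fx=5,fy=5,interpolation=cv2.INTER_CUBIC))
E
```

```text
70 [233 152  30  29 705] [247.59148936 166.10212766]
0.34 [0.5255 0.0751 0.1015] 32.34939176522731 edge px top cam [[340.7, 182.3], [331.4, 173.2]]
0.36 [0.5295 0.085  0.0846] 30.55111718795713 edge px top cam [[334.2, 181.6], [324.4, 172.6]]
0.38 [0.5334 0.0949 0.0676] 28.942292882921084 edge px top cam [[328.1, 180.9], [317.6, 172.1]]
0.4 [0.5373 0.1048 0.0507] 27.49447200227513 edge px top cam [[322.2, 180.2], [311.2, 171.5]]
```

View pics/c1.png

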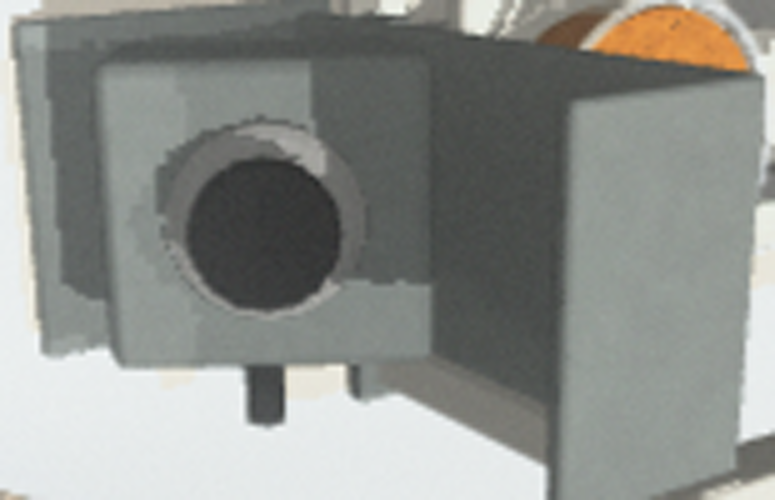

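The zoomed crop shows the cap's face centred at crop (264,235), about 154 wide. That is full-image (247.8,167), about 30.8 px across, so the range is ~0.355 m. It agrees with the rim and canopy edge seen in the top view.

```bash
python3 - <<'E'
from h import *
w=pickle.load(open('pics/w1.pkl','rb')); s=pickle.load(open('pics/w1s.pkl','rb'))
o,d=wray(w,s,(247.8,166.7)); P=o+d*.355; print(P); u,v,n=axes()
print(np.array([.5112,.2323])-P[:2], 'lateral offset of cup from button in v:',(np.array([.5112,.2323,0])-P)@v)
rows(P+n*.103,Rf(),6)
E
```

```text
[0.5305927  0.08221225 0.08909175]
[-0.0193927   0.15008775] lateral offset of cup from button in v: -0.008875867945741736
rv [ 0.11804839 -0.22309971  0.66421758] 0.7105588627193334
0 [-0.0007, -0.0029, 0.0285] [0.02, -0.04, 0.11] zax [-0.04  0.53 -0.85]
1 [-0.0007, -0.0029, 0.0285] [0.02, -0.04, 0.11] zax [-0.04  0.53 -0.85]
2 [-0.0007, -0.0028, 0.0285] [0.02, -0.04, 0.11] zax [-0.04  0.53 -0.85]
3 [-0.0007, -0.0028, 0.0285] [0.02, -0.04, 0.11] zax [-0.04  0.53 -0.85]
4 [-0.0006, -0.0028, 0.0285] [0.02, -0.04, 0.11] zax [-0.04  0.53 -0.85]
5 [-0.0006, -0.0028, 0.0285] [0.02, -0.04, 0.11] zax [-0.04  0.53 -0.85]
```

carry_out:
  targets:
    - {"translation": [-0.001, -0.003, 0.028], "delta_rot": [0, 0, 0], "jaw": 0}
    - {"translation": [-0.001, -0.003, 0.028], "delta_rot": [0, 0, 0], "jaw": 0}
    - {"translation": [0, -0.003, 0.028], "delta_rot": [0, 0, 0], "jaw": 0}
    - {"translation": [-0.001, -0.003, 0.028], "delta_rot": [0, 0, 0], "jaw": 0}
    - {"translation": [0, -0.003, 0.028], "delta_rot": [0, 0, 0], "jaw": 0}
    - {"translation": [-0.001, -0.002, 0.024], "delta_rot": [0, 0, 0], "jaw": 0}
    - {"translation": [0, 0, 0], "delta_rot": [0, 0, 0], "jaw": 0}
    - {"translation": [0, 0, 0], "delta_rot": [0, 0, 0], "jaw": 0}

```text
time: 3.2
ee_pos: [0.5332, 0.0196, 0.1831]
eef_rot: [148.1, -0.0, -176.1]
force: [-0.4, 0.1, 0.2]
grip_width: 0.0003
finger_force: 0.0
```

```bash
python3 - <<'E'
from h import *
s=r.sense(); pickle.dump(s,open('pics/w2s.pkl','wb')); w=snap('wrist','w2'); print(s['time'],s['ee_pos'],s['eef_rot'],s['force'])
P=np.array([.5306,.0822,.0891]); u,v,n=axes(); print('pred button px',wproj(w,s,P))
rows(P+n*.073,Rf(),1); snap('top','top2')
cv2.imwrite('pics/c2.png',cv2.resize(w['frame'][100:300,100:400],None,fx=2.5,fy=2.5))
E
```

```text
3.2 [0.53323369 0.0196341  0.18314618] [ 1.48061397e+02 -3.35417732e-02 -1.76096495e+02] [-0.3523477   0.0839271   0.23575321]
pred button px [263.47886074 215.94268548]
rv [-0.07826164  0.06896825 -0.08362859] 0.13369833099607903
0 [-0.0014, 0.0033, 0.0403] [-0.08, 0.07, -0.08] zax [-0.04  0.53 -0.85]
```

View pics/c2.png

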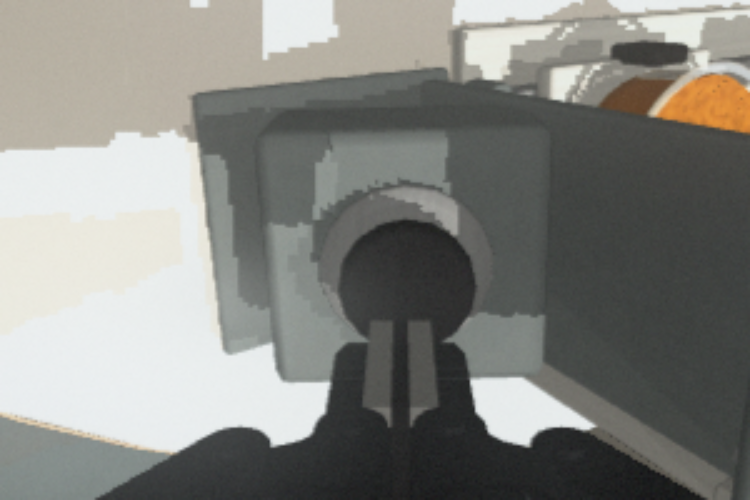

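The wrist crop shows the cap at crop (408,287), which is full-image (263.2,214.8). The prediction was (263.5,215.9), so the estimate holds. Approach to just short of contact.

carry_out:
  targets:
    - {"translation": [-0.001, 0.002, 0.016], "delta_rot": [0, 0, 0], "jaw": 0}
    - {"translation": [0, 0.001, 0.016], "delta_rot": [0, 0, 0], "jaw": 0}
    - {"translation": [0, 0, 0], "delta_rot": [0, 0, 0], "jaw": 0}

```text
time: 3.68
ee_pos: [0.5323, 0.0396, 0.157]
eef_rot: [148.0, -0.1, -176.1]
force: [0.5, 0.1, 0.1]
grip_width: -0.0001
finger_force: 0.0
```

```bash
python3 - <<'E'
from h import *
s=r.sense(); print(s['time'],s['ee_pos'],s['force'])
P=np.array([.5306,.0822,.0891]); u,v,n=axes(); rows(P+n*.073,Rf(),1)
t=snap('top','top3')
def cup(t):
    h=cv2.cvtColor(t['frame'],cv2.COLOR_BGR2HSV); m=cv2.inRange(h,(8,150,80),(25,255,255)); m[:140]=0;m[232:]=0;m[:,:145]=0;m[:,300:]=0
    c=np.array(cv2.moments(m,True)['m10']/m.astype(bool).sum()),np.argwhere(m)[:,0].mean(); return c, m.astype(bool).sum()
for k in('top0','top2','top3'): print(cup(pickle.load(open(f'pics/{k}.pkl','rb'))))
E
```

```text
3.675 [0.53233746 0.03957527 0.15702688] [0.47807566 0.10167962 0.1319655 ]
rv [-0.04151572 -0.04151977 -0.09740475] 0.11373271613502847
0 [-0.0012, 0.0002, 0.0072] [-0.04, -0.04, -0.1] zax [-0.04  0.53 -0.85]
((array(249.6531231), np.float64(186.85203153426318)), np.int64(1649))
((array(249.64502427), np.float64(186.8634708737864)), np.int64(1648))
((array(249.64177292), np.float64(186.87674559805708)), np.int64(1647))
```

View pics/top3.png

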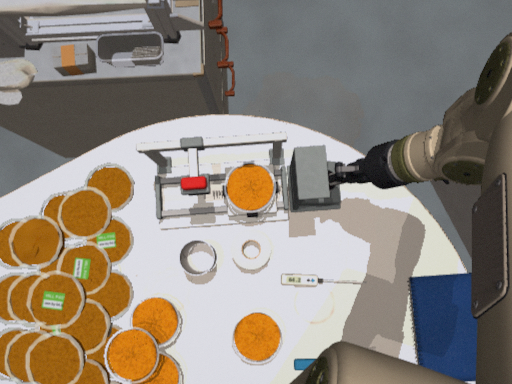

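The top view shows the gripper reaching under the canopy onto the button with the cup and stamp in full view. Cup centroid is (249.6,186.9), red stamp at (194,183). I'll refine the stamp position before pressing.

```bash
cat >> h.py <<'E'
def blob(t,kind,box):
    h=cv2.cvtColor(t['frame'],cv2.COLOR_BGR2HSV)
    m=cv2.inRange(h,(8,150,80),(25,255,255)) if kind=='cup' else (cv2.inRange(h,(0,170,70),(6,255,255))|cv2.inRange(h,(172,170,70),(180,255,255)))
    x0,y0,x1,y1=box; k=np.zeros_like(m); k[y0:y1,x0:x1]=m[y0:y1,x0:x1]; a=np.argwhere(k)
    return a.mean(0)[::-1],len(a),a.min(0)[::-1],a.max(0)[::-1]
E
python3 - <<'E'
from h import *
t=pickle.load(open('pics/top0.pkl','rb')); q=pickle.load(open('pics/side0.pkl','rb'))
print('top',blob(t,'red',(170,165,215,200))); print('side',blob(q,'red',(175,180,210,215)))
print('cup',blob(t,'cup',(145,140,300,232))); 
u,v,n=axes()
for c in [(.5042,.3265),(.504,.322),(.507,.324)]:
    C=[np.array([*c,z])+a*.0225*u+b*.013*v for z in(.174,.1) for a in(-1,1) for b in(-1,1)]
    for nm,S in(('top',t),('side',q)): 
        p=proj(S,C); print(c,nm,'topface',p[:4].round(1).tolist(),'foot',p[4:].round(1).tolist())
# lid ellipse predicted
a=np.linspace(0,2*np.pi,60); L=np.c_[.5112+.052*np.cos(a),.2323+.052*np.sin(a),0*a+.081]; p=proj(t,L); print('lid bbox',p.min(0),p.max(0))
g=t['frame'][:,:,:]; 
E
```

```text
top (array([193.28671329, 182.82867133]), 286, array([181, 177]), array([205, 189]))
side (array([191.26510067, 198.77181208]), 298, array([181, 189]), array([203, 209]))
cup (array([249.6531231 , 186.85203153]), 1649, array([227, 164]), array([272, 209]))
(0.5042, 0.3265) top topface [[207.0, 190.8], [206.6, 176.1], [181.3, 191.9], [181.0, 177.3]] foot [[212.1, 196.3], [211.7, 182.8], [188.5, 197.4], [188.1, 183.9]]
(0.5042, 0.3265) side topface [[208.1, 189.6], [193.4, 186.8], [194.3, 201.2], [179.0, 198.2]] foot [[209.4, 230.7], [195.3, 227.6], [196.3, 244.0], [181.6, 240.6]]
(0.504, 0.322) top topface [[209.6, 190.9], [209.2, 176.2], [183.9, 192.1], [183.5, 177.4]] foot [[214.4, 196.4], [214.0, 182.9], [190.8, 197.5], [190.5, 184.0]]
(0.504, 0.322) side topface [[209.7, 188.5], [195.1, 185.8], [196.1, 200.0], [180.8, 197.1]] foot [[210.9, 229.5], [196.9, 226.5], [197.9, 242.7], [183.3, 239.3]]
(0.507, 0.324) top topface [[208.5, 189.2], [208.1, 174.5], [182.8, 190.4], [182.5, 175.7]] foot [[213.5, 194.8], [213.0, 181.3], [189.8, 195.9], [189.5, 182.4]]
(0.507, 0.324) side topface [[207.4, 188.6], [192.8, 185.9], [193.6, 200.2], [178.4, 197.2]] foot [[208.7, 229.7], [194.7, 226.6], [195.6, 242.8], [181.0, 239.5]]
lid bbox [223.25830424 162.71305152] [276.72564903 215.65975039]
```

carry_out:
  targets:
    - {"translation": [-0.001, 0, 0.007], "delta_rot": [0, 0, 0], "jaw": 0}
    - {"translation": [0, 0, 0.006], "delta_rot": [0, 0, 0], "jaw": 0}
    - {"translation": [0, 0, 0], "delta_rot": [0, 0, 0], "jaw": 0}
    - {"translation": [0, 0, 0], "delta_rot": [0, 0, 0], "jaw": 0}

```text
time: 4.22
ee_pos: [0.5339, 0.0461, 0.1464]
eef_rot: [148.1, 0.0, -176.1]
force: [2.6, -1.9, 1.7]
grip_width: 0.0001
finger_force: 1.8
```

```bash
cat > m.py <<'E'
from h import *
s=r.sense(); u,v,n=axes(); P=np.array([.5306,.0822,.0891])
print(s['time'],'depth past face',(.073-(s['ee_pos']-P)@n).round(4),'axial force',s['force']@n)
t=snap('top','m%d'%(s['time']*1000)); c=blob(t,'cup',(145,140,300,232)); p=atz(t,c[0],.081)
print(c[0],c[1],p.round(4),'to go',(np.array([.5045,.3268,.081])-p)@u,'lat',(np.array([.5045,.3268,.081])-p)@v)
E
python3 m.py
```

```text
4.225 depth past face 0.0052 axial force 2.5624888098269243
[245.98850575 187.08227465] 1653 [0.5148 0.2402 0.081 ] to go 0.087132198119341 lat -0.0042021960024802105
```

carry_out:
  targets:
    - {"translation": [0, 0, 0.002], "delta_rot": [0, 0, 0], "jaw": 0}
    - {"translation": [0, 0, 0], "delta_rot": [0, 0, 0], "jaw": 0}
    - {"translation": [0, 0, 0], "delta_rot": [0, 0, 0], "jaw": 0}
    - {"translation": [0, 0, 0], "delta_rot": [0, 0, 0], "jaw": 0}
    - {"translation": [0, 0, 0], "delta_rot": [0, 0, 0], "jaw": 0}
    - {"translation": [0, 0, 0], "delta_rot": [0, 0, 0], "jaw": 0}
    - {"translation": [0, 0, 0], "delta_rot": [0, 0, 0], "jaw": 0}
    - {"translation": [0, 0, 0], "delta_rot": [0, 0, 0], "jaw": 0}

```text
time: 5.28
ee_pos: [0.5332, 0.0474, 0.1443]
eef_rot: [148.1, -0.0, -176.1]
force: [4.1, -3.4, 3.7]
grip_width: -0.0001
finger_force: 2.6
```

```bash
python3 m.py
```

```text
5.275 depth past face 0.0077 axial force 5.083487722027373
[234.25242131 188.05145278] 1652 [0.5123 0.2629 0.081 ] to go 0.06424260153893845 lat -0.003367210143712287
```

carry_out:
  targets:
    - {"translation": [0, 0, 0], "delta_rot": [0, 0, 0], "jaw": 0}
    - {"translation": [0, 0, 0], "delta_rot": [0, 0, 0], "jaw": 0}
    - {"translation": [0, 0, 0], "delta_rot": [0, 0, 0], "jaw": 0}
    - {"translation": [0, 0, 0], "delta_rot": [0, 0, 0], "jaw": 0}
    - {"translation": [0, 0, 0], "delta_rot": [0, 0, 0], "jaw": 0}
    - {"translation": [0, 0, 0], "delta_rot": [0, 0, 0], "jaw": 0}
    - {"translation": [0, 0, 0], "delta_rot": [0, 0, 0], "jaw": 0}
    - {"translation": [0, 0, 0], "delta_rot": [0, 0, 0], "jaw": 0}

```text
time: 6.32
ee_pos: [0.5332, 0.0474, 0.1443]
eef_rot: [148.1, -0.0, -176.1]
force: [3.9, -3.7, 3.8]
grip_width: 0.0001
finger_force: 2.6
```

carry_out:
  targets:
    - {"translation": [0, 0, 0], "delta_rot": [0, 0, 0], "jaw": 0}
    - {"translation": [0, 0, 0], "delta_rot": [0, 0, 0], "jaw": 0}
    - {"translation": [0, 0, 0], "delta_rot": [0, 0, 0], "jaw": 0}
    - {"translation": [0, 0, 0], "delta_rot": [0, 0, 0], "jaw": 0}
    - {"translation": [0, 0, 0], "delta_rot": [0, 0, 0], "jaw": 0}
    - {"translation": [0, 0, 0], "delta_rot": [0, 0, 0], "jaw": 0}

```text
time: 7.08
ee_pos: [0.5332, 0.0474, 0.1443]
eef_rot: [148.1, -0.0, -176.1]
force: [3.6, -2.8, 3.6]
grip_width: 0.0004
finger_force: 2.6
```

```bash
python3 m.py
```

```text
7.075 depth past face 0.0077 axial force 4.678082413453847
[218.17905918 190.71471927] 1318 [0.5064 0.2941 0.081 ] to go 0.03279751765741531 lat 0.0004003488502155748
```

```bash
ls -t pics/m*.png | head -1 | xargs -I{} cp {} pics/mid.png; python3 - <<'E'
import cv2
a=cv2.imread('pics/mid.png'); cv2.imwrite('pics/midc.png',cv2.resize(a[125:225,145:350],None,fx=3.6,fy=3.6,interpolation=cv2.INTER_CUBIC))
E
```

```text
(no output)
```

View pics/midc.png

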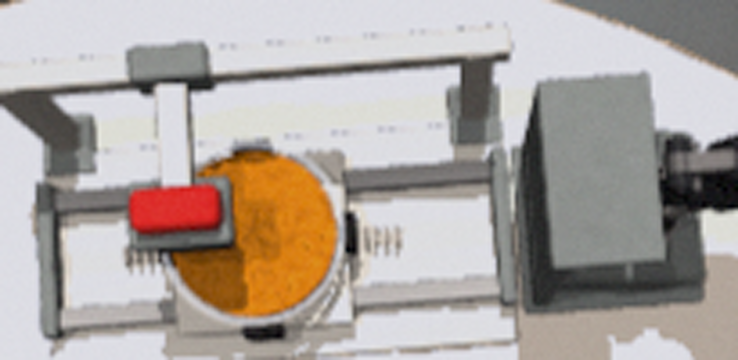

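The crop shows the cup partly under the stamp, with paste right edge at crop 336 (it was about 463). About 25 mm is left at 21.8 mm/s, so I'll hold 7 more rows and then release along the axis.

carry_out:
  targets:
    - {"translation": [0, 0, 0], "delta_rot": [0, 0, 0], "jaw": 0}
    - {"translation": [0, 0, 0], "delta_rot": [0, 0, 0], "jaw": 0}
    - {"translation": [0, 0, 0], "delta_rot": [0, 0, 0], "jaw": 0}
    - {"translation": [0, 0, 0], "delta_rot": [0, 0, 0], "jaw": 0}
    - {"translation": [0, 0, 0], "delta_rot": [0, 0, 0], "jaw": 0}
    - {"translation": [0, 0, 0], "delta_rot": [0, 0, 0], "jaw": 0}
    - {"translation": [0, 0, 0], "delta_rot": [0, 0, 0], "jaw": 0}
    - {"translation": [0, 0, -0.03], "delta_rot": [0, 0, 0], "jaw": 0}

```text
time: 8.12
ee_pos: [0.5312, 0.0332, 0.1679]
eef_rot: [147.9, -0.5, -176.0]
force: [0.5, -1.1, 0.0]
grip_width: 0.0004
finger_force: 0.0
```

carry_out:
  targets:
    - {"translation": [0, 0, -0.03], "delta_rot": [0, 0, 0], "jaw": 0}
    - {"translation": [0, 0, -0.02], "delta_rot": [0, 0, 0], "jaw": 0}
    - {"translation": [0, 0, 0], "delta_rot": [0, 0, 0], "jaw": 0}
    - {"translation": [0, 0, 0], "delta_rot": [0, 0, 0], "jaw": 0}

```text
time: 8.62
ee_pos: [0.5348, 0.0061, 0.2108]
eef_rot: [148.0, -0.2, -176.0]
force: [0.1, 0.7, -0.0]
grip_width: 0.0
finger_force: 0.0
```

```bash
python3 - <<'E'
from h import *
t=snap('top','fin'); u,v,n=axes()
# right-edge column shift of the orange per row, vs start
def redge(S):
    h=cv2.cvtColor(S['frame'],cv2.COLOR_BGR2HSV); m=cv2.inRange(h,(8,150,80),(25,255,255)); 
    return [np.flatnonzero(m[y,150:290]).max()+150 if m[y,150:290].any() else 0 for y in range(184,208,3)]
a=pickle.load(open('pics/top0.pkl','rb')); print(redge(a),redge(t))
for c in((.5112,.2323),(.515,.233)):
  for k in(.08,.09,.1): print(c,k,proj(t,[np.array([*c,.081])+k*u+.045*np.array([0,-1,0])]).round(1))
s=r.sense(); print(s['time'],s['ee_pos'],s['force'])
cv2.imwrite('pics/finc.png',cv2.resize(t['frame'][125:225,145:350],None,fx=3.6,fy=3.6,interpolation=cv2.INTER_CUBIC))
E
```

```text
[np.int64(272), np.int64(272), np.int64(272), np.int64(271), np.int64(270), np.int64(269), np.int64(266), np.int64(263)] [np.int64(226), np.int64(226), np.int64(227), np.int64(226), np.int64(226), np.int64(225), np.int64(223), np.int64(221)]
(0.5112, 0.2323) 0.08 [[232.  191.4]]
(0.5112, 0.2323) 0.09 [[226.9 191.7]]
(0.5112, 0.2323) 0.1 [[221.7 191.9]]
(0.515, 0.233) 0.08 [[231.7 189.5]]
(0.515, 0.233) 0.09 [[226.6 189.7]]
(0.515, 0.233) 0.1 [[221.4 190. ]]
8.675 [0.53484628 0.00617397 0.21079502] [ 0.59508583  0.35323764 -0.03705996]
```

View pics/finc.png

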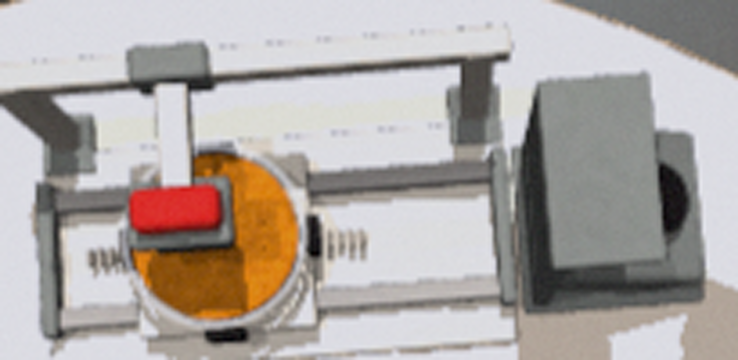

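The final crop shows the carriage stopped with the cup mostly under the stamp. The lid spans crop 131–300, its centre possibly a few mm short. I'll fit the lid circle to get the exact residual.

```bash
python3 - <<'E'
from h import *
from scipy.optimize import least_squares
a=pickle.load(open('pics/top0.pkl','rb')); t=snap('top','fin2'); u,v,n=axes()
def edge(S,box):
    h=cv2.cvtColor(S['frame'],cv2.COLOR_BGR2HSV); m=cv2.inRange(h,(8,120,60),(25,255,255)); k=0*m; x0,y0,x1,y1=box; k[y0:y1,x0:x1]=m[y0:y1,x0:x1]
    c=max(cv2.findContours(k,cv2.RETR_EXTERNAL,cv2.CHAIN_APPROX_NONE)[0],key=len); return cv2.convexHull(c)[:,0].astype(float)
def fit(pts,S,r0=None,z=.081):
    X=np.array([atz(S,p,z)[:2] for p in pts]); f=lambda q:np.hypot(*(X-q[:2]).T)-(q[2] if r0 is None else r0)
    q=least_squares(f,[*X.mean(0),.045],loss='soft_l1',f_scale=.001).x; return q,np.abs(f(q)).mean()
for z in(.081,.070):
    q0,e0=fit(edge(a,(145,140,300,232)),a,None,z); q1,e1=fit(edge(t,(145,150,240,232)),t,q0[2],z)
    st=np.array([.5045,.3270]); d=st-q1[:2]; print(z,q0,e0,q1,e1,'moved',np.linalg.norm(q1[:2]-q0[:2]),'to go',d@u[:2],'lat',d@v[:2])
E
```

```text
0.081 [0.51573471 0.2329763  0.04486605] 0.0002556064726448218 [0.5068052  0.32139151 0.045     ] 0.0004009303607286633 moved 0.08886498147387502 to go 0.005755634669026539 lat -0.0019083578171785512
0.07 [0.51739506 0.2334518  0.04541633] 0.0002587357039211475 [0.50835644 0.3229513  0.045     ] 0.0004058210037834329 moved 0.08995475259568346 to go 0.004307850843121111 lat -0.0035646241077142093
```

The cup is about 5–6 mm from the stamp's centre, against a 15 mm limit. It has stopped, and the arm is clear of everything.

```bash
python3 -c "
from workcell import r
print(r.job_done())"
```

```text
the job is handed in; nothing more can be done
None
```

I held the jog button for about 4 s and released it with the cup stopped about 6 mm from the stamp's centre (limit 15 mm); the arm is backed clear, the beaker and sticker roll weren't touched, and the job is handed in, though no verdict came back.

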